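# Back the drilling jig off by one notch

## Task

The collar on the indexing jig was turned one notch too far. Using only fingertips, lift the jig's pawl by its pin and tip it right over so that it rests clear of the ratchet wheel, push the star handle's top ball to turn the wheel back one notch (the way the pawl blocks: the wheel's top moves towards the pawl's pivot), then tip the pawl down again so that it sits fully home in the notch. Pick nothing up, leave the other things on the bench where they are, and finish with the hand clear.

Things in the scene. Friction and masses are not known exactly. Their poses are not given: they have to be found in the camera images.
- jig: Indexing drill jig, grey-blue casting bolted to the bench; never moves in a run. Origin on the bench below the spindle, in the ratchet wheel's mid-plane; z up, x along the spindle towards the star handle (away from the robot at yaw 0), y towards the pawl's pivot. All (x, y, z) below are mm in this frame. Base plate x -210 to 15, y -92 to 148, 16 high; nothing stands above z 270.
- headstock (a point): Point on the spindle axis in the headstock, at (-65, 0, 130). Headstock: x -98 to -32, y -45 to 45, up to z 175. The 100 mm collar being drilled sits at x -157 to -117 under a drill bush arm (x -154 to -120, y -90 to 20, top z 215).
- wheel_centre (a point): Centre of the bare steel ratchet wheel, on the spindle axis at (0, 0, 130). 12 saw teeth 30 deg apart, radius 75 over the tips, 62 at the root, x -7 to 7.
- wheel (a joint): Angle of ratchet wheel, spindle, star handle and collar together, rad; grows as the wheel turns backward (its top moves to +y). Starts -0.11 to -0.02. One notch is 0.524; pawl fully home one notch back, it can stand at 0.33 to 0.52. Stiff (0.25 N m drag) and stays where left. With the pawl down it cannot turn back past 0 (one notch on: past 0.524), only ratchet forward.
- handle_ball (a point): Centre of the black 28 mm ball on the star handle's top arm, the one to push. At wheel angle a it is at (55, -100 sin(0.419 - a), 130 + 100 cos(0.419 - a)): it starts 43 to 50 to the -y side of the spindle, and one notch back it is nearly straight above. Four such arms, 10 mm thick, 90 deg apart, in the plane x 55; over 30 mm free between them and the wheel, nothing beyond.
- pawl (a joint): Pawl angle about its pivot, rad. 0 = down, claw fully home in a notch; grows as the claw lifts off the wheel; 1.15 = tipped right over against its stop. It swings freely by its own weight (0.24 kg, about 1 N at the pin): below about 0.7 it falls back to the wheel, above about 0.85 it falls over to the stop and stays. The claw is clear of the teeth above 0.2.
- pawl_pivot (a point): The pawl's pivot, parallel to x, at (0, 105, 160). It sits on a post at x -34 to -14, y 86 to 136, top z 198; a stop pin at (y 121, z 188) reaches to x 4. The pawl's arm and claw (x -7 to 7) stay within 80 of the pivot.
- pawl_pin (a point): Middle of the pawl's lifting pin: round steel, 10 mm thick, free from x 7 to 45 on top of a 46 mm upright on the pawl's claw end (x -7 to 7). Pawl down: at (26, 45, 246), over the wheel; push it from its -y side to lift the pawl. Tipped over: at (26, 159, 250); push it from its +y side to tip it back. It moves on a 105 mm circle about the pivot, at most z 265; nothing near below it.
- drill_chuck: Bystander: loose steel drill chuck standing on the bench, 43 mm diameter, 80 mm high; origin under its centre. About 150 mm beyond the wheel. Leave alone.
- chuck_key: Bystander: loose T-shaped chuck key lying on the bench, 90 by 100 mm, 18 mm high; origin on the bench under its middle. Leave alone.
- bar_clamp: Bystander: loose bar clamp lying on the bench on the -y side of the jig, 250 by 100 mm, 26 mm high; origin on the bench under the middle of its bar. Leave alone.
- screw_tub: Bystander: loose closed tub of screws on the +y side of the jig, 116 by 81 mm, 53 mm high; origin under its centre. Leave alone.

How it is judged:
By the outcome, as a careful person would: the job done as asked, in the order asked, and still so for the second after the job is handed in, with the robot touching nothing.
It also fails if it takes over 58 s, if anything falls off the work surface, if the arm or the gripper's body presses on something with over 40 N, if the wrist force passes 120 N, or if a joint passes its speed limit or range.

## Robot

A 7-joint arm with a two-finger parallel gripper is mounted at the origin on the work surface. World frame = base frame: x ahead of the robot, y to its left, z up, the work surface at z = 0. Lengths are in m, angles in rad, forces in N, time in s.
With the tool pointing down it reaches from about 0.425 to 1.025 m from the base axis. Payload 9.4 kg.
Tool frame: the origin (TCP) lies between the finger pads; the fingertips stand bot.nose_length ahead of it and the grasp point (between the pads) lies 11 mm behind it (bot.nose_length is the distance from the TCP to the fingertips, in m); z points along the fingers, y is the direction in which the jaws open and shut (so a half turn about z gives the same grasp; the last joint's range is limited). The gripper opens to 93 mm and grips with 3 to 60 N. Pads are 15 mm wide; open, the fingers measure 128 mm over their backs; the gripper's body (75 mm by 188 mm) begins 65 mm behind the grasp point.
Start: joints at [-1.42, 0.599, -0.003, 1.599, 0.002, 0.943, -0.08], TCP at [0.164, 0.706, 0.227] pointing down, gripper open.
Joint ranges: [-2.57, 2.57], [-0.35, 1.97], [-1.29, 1.29], [0.11, 2.56], [-1.05, 4.19], [0.11, 1.86], [-2.63, 2.63]. Speed limits (rad/s): [2.22, 2.22, 3.01, 3.01, 3.14, 3.14, 3.14].

## Interface

Orientations are given as a unit quaternion [w, x, y, z].
In Python, from station import bot, effector, solve_ik, observe, viewer gives the robot as it stands. Calls block until the motion is done:
- bot.move_ptp(position, orientation): joint-space move of the TCP to a pose.
- bot.move_straight(position, rotation=None, rate=0.15): straight line of the TCP; rotation=None keeps the orientation; rate is the mean speed in m/s.
- bot.movej(angles): joint-space move.
- effector.move_gripper(opening, strength=None): opening from 0.0 (shut) to 1.0 (fully open); strength is the grip in N (None keeps the last); returns when the fingers have stopped.
- bot.dwell(seconds).
- solve_ik(position, orientation): joint angles nearest the present ones, or None.
- observe(): the state.
- viewer.capture(name): name is "scene" or "side" or "wrist"; returns the picture (400x640x3 uint8, red, green, blue); there is no depth.
- viewer.camera_model(name): a dict with "intrinsics" (3x3 intrinsics, pixels), "k1" (the pictures are not rectified: a ray, as slopes to the right and down, at radius r is drawn at 1 + k1 r^2 times it, then the intrinsics apply), "view" (4x4, takes a point from world to camera coordinates). Camera axes: x right, y up, looking along -z (the intrinsics and any distortion apply to the point x, -y, -z); pixel columns grow to the right and rows downward; lengths in m; the calibration is good to about 2 mm. A picture is of the moment at which its call begins: read the wrist's pose just before it. camera_model takes no time and is no camera call; for the wrist camera it gives the pose at the moment of the call.
A pose or a line that the arm cannot do raises bot.PlanningError and nothing moves.
- bot.job_done(): hands the job in, once; it reports no verdict.
The state is a dict: "t": time; "joint_pos": joint angles; "joint_velocities": joint speeds; "effort": joint torques, N m; "tool_pos": TCP position; "orientation": TCP orientation; "force": force on the tool from outside, world axes, zero at the start; "torque": the same for the moment, N m; "grip_width": opening from 0.0 (shut) to 1.0 (fully open).
Only numpy, scipy, OpenCV 4.12 (cv2) and the standard library are available. Lean on these libraries where they do the work, as an engineer would, in place of code of your own. Each camera call takes 0.05 s, during which the arm holds its last target. There are 200 camera calls.

## Working session

There is one attempt and no reset: what is moved stays moved. The work goes in short steps, each a Python script; the robot and the scene stay as the last script left them, time stands still between calls to the robot, and variables do not carry over. Pictures are saved under pics/ and viewed, about 8 in all and at most 12, crops included, and the job is handed in when it is done.

```bash
ls; mkdir -p pics
python3 - <<'E'
from station import bot, effector, solve_ik, observe, viewer
import cv2,numpy as np
for n in("scene","side"):
    cv2.imwrite(f"pics/{n}0.png",cv2.cvtColor(viewer.capture(n),cv2.COLOR_RGB2BGR))
    m=viewer.camera_model(n);print(n,m)
s=observe();print(s["t"],s["tool_pos"],s["orientation"],bot.nose_length)
E
```

```text
pics
scene {'intrinsics': array([[362.00486936,   0.        , 316.21708619],
       [  0.        , 362.00486936, 198.57210545],
       [  0.        ,   0.        ,   1.        ]]), 'k1': -0.015627034178190002, 'view': array([[ 0.80169384,  0.59773285,  0.001556  , -0.49192263],
       [-0.35665221,  0.47625838,  0.80372704,  0.05432981],
       [ 0.47967299, -0.64489797,  0.59499616, -1.34893983],
       [ 0.        ,  0.        ,  0.        ,  1.        ]])}
side {'intrinsics': array([[501.5407188 ,   0.        , 316.24813134],
       [  0.        , 501.5407188 , 199.66711761],
       [  0.        ,   0.        ,   1.        ]]), 'k1': 0.047667122835389, 'view': array([[ 0.95873786, -0.28337775,  0.02277637, -0.57935035],
       [ 0.1554771 ,  0.58971511,  0.79250423, -0.25211549],
       [-0.23800964, -0.75626261,  0.60944096, -1.2314119 ],
       [ 0.        ,  0.        ,  0.        ,  1.        ]])}
0.1 [0.16362856 0.70585737 0.22586647] [-1.52604677e-05  1.13601598e-01  9.93526146e-01 -6.87734051e-04] 0.008
```

View pics/scene0.png

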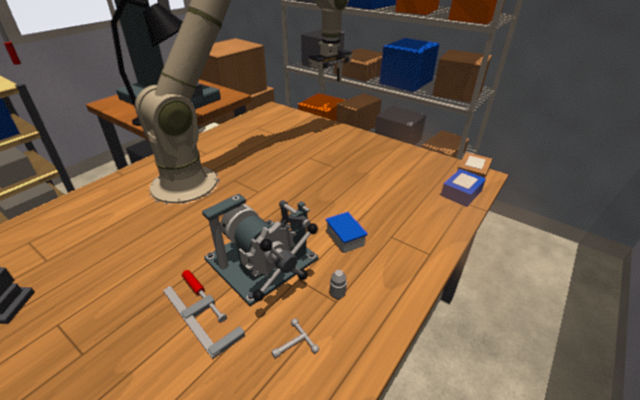

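View pics/side0.png

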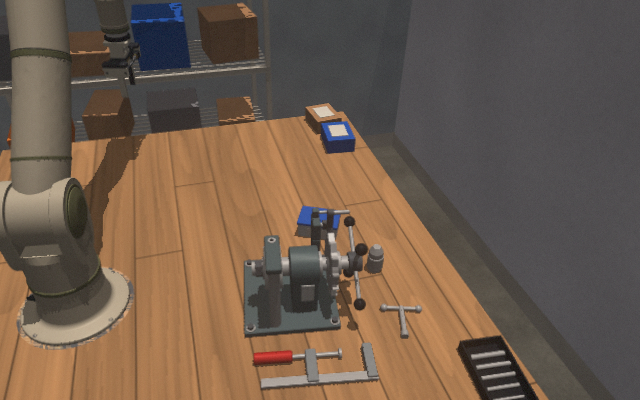

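The scene view shows the jig at about (260,250). The side view has it at (300,280), with black balls at (349,222), (361,249) and (360,304). I'll enlarge both next.

Run:
```python
import cv2,numpy as np
a=cv2.imread("pics/scene0.png")[185:310,195:330]; b=cv2.imread("pics/side0.png")[195:345,235:400]
a=cv2.resize(a,(400,int(400*125/135)),interpolation=cv2.INTER_CUBIC); b=cv2.resize(b,(400,int(400*150/165)),interpolation=cv2.INTER_CUBIC)
c=np.zeros((372,800,3),np.uint8);c[:a.shape[0],:400]=a;c[:b.shape[0],400:]=b
c=np.clip(c*1.4,0,255).astype(np.uint8)
cv2.imwrite("pics/crop0.png",c)
```

```text
(no output)
```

View pics/crop0.png

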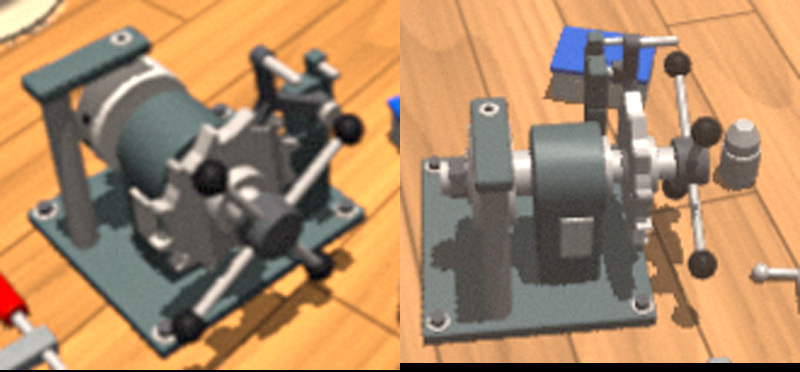

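The crop shows four balls in each view: scene (211,178), (347,128), (187,326), (317,265); side (706,131), (678,64), (702,264), (676,187, half hidden). The pin tip in the side view is at (676,41). Next I refine the centroids, triangulate, then fit x, y, yaw and wheel angle.

```bash
cat > h.py <<'E'
from station import bot, effector, solve_ik, observe, viewer
import cv2,numpy as np
from scipy.optimize import least_squares
def proj(m,P):
    c=(m["view"]@np.append(P,1))[:3]; s=np.array([c[0],-c[1]])/-c[2]
    s=s*(1+m["k1"]*(s@s)); K=m["intrinsics"]; return np.array([K[0,0]*s[0]+K[0,2],K[1,1]*s[1]+K[1,2]])
def tri(ms,ps,x0):
    f=lambda P:np.concatenate([proj(m,P)-p for m,p in zip(ms,ps)])
    r=least_squares(f,x0); return r.x,np.abs(r.fun).max()
def ballpos(a,k): # k=0 top,1 = +y, 2 bottom, 3 -y
    t=0.419-a-k*np.pi/2; return np.array([55,-100*np.sin(t),130+100*np.cos(t)])/1e3
def world(J,p): c,s=np.cos(J[2]),np.sin(J[2]); return np.array([J[0]+c*p[0]-s*p[1],J[1]+s*p[0]+c*p[1],p[2]])
def pinpos(q,x=26):
    d=np.array([45-105,246-160]); c,s=np.cos(q),np.sin(q) # lifting: claw end(-y) goes up then to +y
    return np.array([x,105+c*d[0]+s*d[1],160-s*d[0]+c*d[1]])/1e3
E
python3 - <<'E'
from h import *
print(pinpos(1.15))
im={n:cv2.imread(f"pics/{n}0.png") for n in("scene","side")}; M={n:viewer.camera_model(n) for n in im}
H={"scene":[(211,178),(347,128),(317,265),(187,326)],"side":[(706,131),(678,64),None,(702,264)]}
C={}
for n,f,o in(("scene",135/400,(195,185)),("side",165/400,(235,195))):
    g=cv2.cvtColor(im[n],cv2.COLOR_BGR2GRAY).astype(float)
    for k,p in enumerate(H[n]):
        if p is None: continue
        q=np.array([(p[0]-(400 if n=="side" else 0))*f+o[0]-.5+f/2,p[1]*f+o[1]-.5+f/2])
        for _ in range(3):
            u,v=np.meshgrid(range(640),range(400)); w=np.clip(60-g,0,25)*(np.hypot(u-q[0],v-q[1])<6.5)
            q2=np.array([(u*w).sum(),(v*w).sum()])/w.sum()
            q=q2
        C[n,k]=q; print(n,k,q.round(1),int((w>0).sum()))
for k in(0,1,3): print(k,tri([M["scene"],M["side"]],[C["scene",k],C["side",k]],[.7,.0,.15]))
def f(J): return np.concatenate([proj(M[n],world(J,ballpos(J[3],k)))-q for (n,k),q in C.items()])
r=least_squares(f,[.65,0,0,-.06]);print(r.x,r.fun.round(2))
J=r.x
for q in(0,):
  for x in(7,26,45): print(x,[((proj(M[n],world(J,pinpos(q,x)))-o+.5)/s+[d,0]).round(0) for n,s,o,d in(("scene",135/400,(195,185),0),("side",165/400,(235,195),400))], world(J,pinpos(q,x)))
E
```

```text
[0.026      0.15898845 0.24989576]
scene 0 [265.5 244.9] 124
scene 1 [311.7 228.2] 89
scene 2 [302.4 274.9] 86
scene 3 [257.6 294.7] 115
side 0 [360.4 250.1] 117
side 1 [348.7 221.9] 77
side 3 [358.9 304.6] 95
0 (array([ 0.6356957 , -0.21341359,  0.21543292]), np.float64(0.5455031102889052))
1 (array([ 0.65825789, -0.07930967,  0.18120853]), np.float64(0.41063816412602705))
3 (array([ 0.62924503, -0.24923315,  0.08037513]), np.float64(0.5112469230359125))
[ 0.58985095 -0.15439867 -0.17007538 -0.11441282] [-0.42  0.38  0.11  0.48 -0.32 -0.14  0.15  0.72 -0.22 -0.63 -0.06 -0.44
 -0.27 -0.36]
7 [array([267.,  63.]), array([638.,  43.])] [ 0.6043665  -0.11123272  0.246     ]
26 [array([283.,  74.]), array([658.,  42.])] [ 0.62309237 -0.1144486   0.246     ]
45 [array([299.,  85.]), array([678.,  41.])] [ 0.64181824 -0.11766447  0.246     ]
```

The fit is good: residuals are within 0.7 px and the predicted pin tip lands on the pictured one. Next I shut the gripper, go above the pin's -y side and check with the wrist camera.

```bash
cat >> h.py <<'E'
J=np.array([0.58985,-0.15440,-0.17008,-0.1144])
Q=np.array([0,-np.sin(J[2]/2),np.cos(J[2]/2),0])
def W(x,y,z): return world(J,np.array([x,y,z])/1e3)   # jig mm -> world; z of TCP
def go(x,y,z,rate=.15): bot.move_straight(W(x,y,z),rate=rate)
def st(): s=observe(); print(round(s["t"],2),np.round(s["tool_pos"],4),"F",np.round(s["force"],1))
def snap(n,f): im=cv2.cvtColor(viewer.capture(n),cv2.COLOR_RGB2BGR); cv2.imwrite(f"pics/{f}.png",im); return im
def pix(n,p,m=None): return proj(m or viewer.camera_model(n),world(J,np.array(p)/1e3)).round(1)
E
python3 - <<'E'
from h import *
s=observe(); p=s["tool_pos"]; bot.move_straight([p[0],p[1],.38],rate=.25)
effector.move_gripper(0.0)
bot.move_ptp(W(26,-8,370),Q); st()
go(26,-8,300); st()
m=viewer.camera_model("wrist"); im=snap("wrist","w1")
print("pin",[pix("wrist",(x,45,246),m) for x in(7,26,45)],"ball",pix("wrist",ballpos(J[3],0)*1e3,m), "ball1",pix("wrist",ballpos(J[3],1)*1e3,m))
E
```

```text
5.74 [ 0.6144 -0.1659  0.3699] F [-0.4  0.7 -0.5]
6.36 [ 0.6144 -0.1669  0.3005] F [ 0.2 -0.7  0.5]
pin [array([399.3, 194.2]), array([397.7, 219.8]), array([396.2, 244.3])] ball [273.3 241.8] ball1 [423.2 227.5]
```

View pics/w1.png

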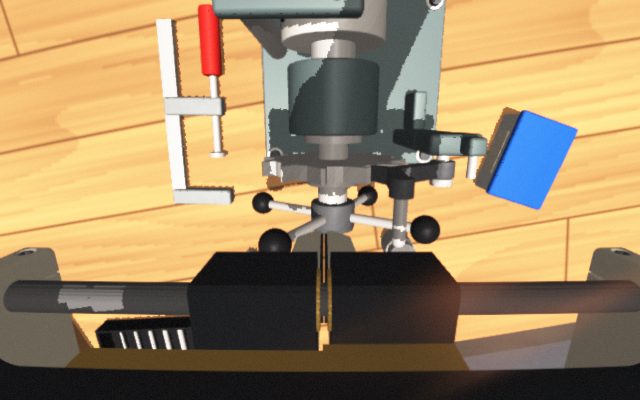

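The wrist view agrees with the fit to about 2 px: pin (401,190)-(398,245) and top ball (275,242). Before descending, I check how wide the shut fingers are at tip level.

Run:
```python
from h import *
m=viewer.camera_model("wrist")
for z in(300-8,311,340,365):
    print(z,[proj(m,W(x,-8+y,z)).round(0) for x in(18.5,33.5) for y in(-17.5,0,17.5)])
a=snap("side","s1"); b=snap("scene","c1")
ps=pix("side",(26,-8,292)); pc=pix("scene",(26,-8,292)); print(ps,pc)
def crop(i,p,h=40,dy=-15): x,y=int(p[0]),int(p[1])+dy; return cv2.resize(i[y-h:y+h,x-h:x+h],(400,400),interpolation=cv2.INTER_CUBIC)
cv2.imwrite("pics/tip1.png",np.clip(np.hstack([crop(a,ps),crop(b,pc)])*1.3,0,255).astype(np.uint8))
```

```text
292 [array([294., 232.]), array([325., 232.]), array([355., 232.]), array([295., 256.]), array([325., 256.]), array([355., 256.])]
311 [array([291., 245.]), array([325., 245.]), array([359., 244.]), array([292., 271.]), array([325., 271.]), array([358., 271.])]
340 [array([284., 271.]), array([325., 271.]), array([366., 271.]), array([285., 302.]), array([325., 302.]), array([365., 302.])]
365 [array([275., 305.]), array([325., 305.]), array([376., 305.]), array([277., 341.]), array([325., 341.]), array([374., 341.])]
[345.8 210.7] [270. 203.]
```

View pics/tip1.png

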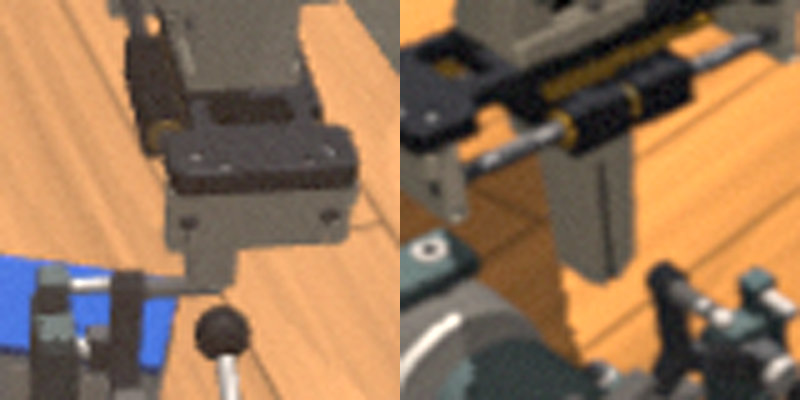

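The fingers taper to roughly ±15 mm at the tip, and the tip is where predicted. Descending now to push the pin over.

Run:
```python
from h import *
go(26,-8,244,.12); st()
for y in (20,40,65,90,115,128): go(26,y,244,.08); st()
bot.dwell(.3); st()
go(26,100,244,.15); go(26,100,300,.15); st()
a=snap("side","s2"); b=snap("scene","c2")
for n in("side","scene"): print(n,pix(n,pinpos(1.15,45)*1e3),pix(n,pinpos(0,45)*1e3))
def crop(i,p,h=50): x,y=map(int,p); return cv2.resize(i[y-h:y+h,x-h:x+h],(400,400),interpolation=cv2.INTER_CUBIC)
cv2.imwrite("pics/over.png",np.clip(np.hstack([crop(a,(340,230)),crop(b,(290,225))])*1.3,0,255).astype(np.uint8))
```

```text
7.12 [ 0.6144 -0.167   0.2444] F [-0.2 -0.4  0.5]
7.62 [ 0.6191 -0.1383  0.2441] F [-0.1 -0.5 -0.3]
8.03 [ 0.6224 -0.1186  0.2438] F [-0.4 -1.   0.2]
8.48 [ 0.6265 -0.0937  0.2438] F [ 0.2 -0.3  0.6]
8.94 [ 0.6308 -0.0692  0.2439] F [0.6 0.7 0.5]
9.41 [ 0.635  -0.0448  0.2439] F [-0.3 -0.6 -0.1]
9.72 [ 0.6373 -0.0319  0.2439] F [ 0.7 -0.5  0.9]
10.03 [ 0.6371 -0.033   0.244 ] F [ 0.1 -0.4 -0.4]
10.88 [ 0.6323 -0.0594  0.2996] F [ 1.2 -0.2 -0. ]
side [341.4 181.1] [349.1 211.4]
scene [330.7 191.6] [295.3 213.1]
```

View pics/over.png

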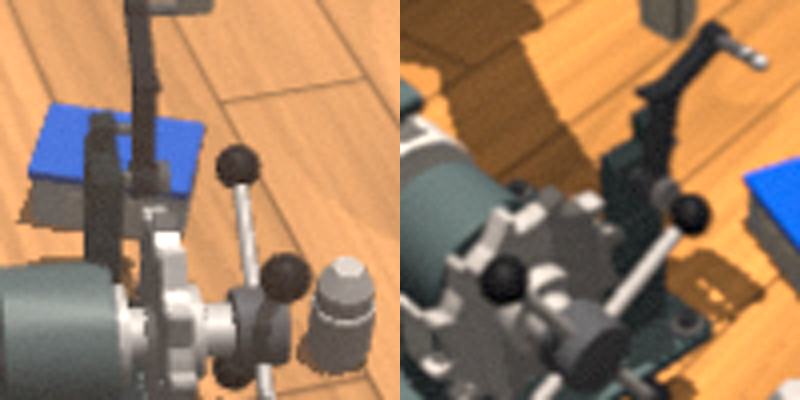

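The pawl lies against its stop: its pin tip is at scene (330,190.5), against a predicted (330.7,191.6). Next I push the top ball, stopping short to measure.

```bash
cat >> h.py <<'E'
def wheel(tag,a0):
    # wheel angle from ball centroids in both fixed views
    C={}
    for n in("scene","side"):
        g=cv2.cvtColor(snap(n,n+tag),cv2.COLOR_BGR2GRAY).astype(float); m=viewer.camera_model(n); u,v=np.meshgrid(range(640),range(400))
        for k in(0,1,3):
            q=proj(m,world(J,ballpos(a0,k)))
            for _ in range(6):
                w=np.clip(60-g,0,25)*(np.hypot(u-q[0],v-q[1])<6.5); q=np.array([(u*w).sum(),(v*w).sum()])/max(w.sum(),1)
            C[n,k]=(m,q)
    for k in (0,1,3): print(k,[(lambda r:(r.x.round(3),np.abs(r.fun).max().round(1)))(least_squares(lambda a:proj(C[n,k][0],world(J,ballpos(a[0],k)))-C[n,k][1],[a0])) for n in("scene","side")])
E
python3 - <<'E'
from h import *
go(55,-110,300,.25)
go(55,-110,219,.15); st()
go(55,-75,219,.1); go(55,-36,219,.08); st()
go(55,-75,219,.15); st()
wheel("3",0.36)
E
```

```text
12.68 [ 0.6259 -0.272   0.2197] F [-0.5 -0.8  0.3]
13.81 [ 0.6381 -0.1989  0.2191] F [-0.9 -3.   2.1]
14.22 [ 0.631  -0.2374  0.2184] F [-0.   0.9 -0.4]
0 [(array([0.34]), np.float64(0.2)), (array([0.503]), np.float64(1.3))]
1 [(array([0.325]), np.float64(0.5)), (array([0.249]), np.float64(2.4))]
3 [(array([0.352]), np.float64(0.1)), (array([0.347]), np.float64(0.3))]
```

The clean fits agree on about 0.345 (the gripper contaminates two of them in the side view). I push 8 mm more, aiming for about 0.425.

Run:
```python
from h import *
go(55,-28.5,219,.08); st()
go(55,-75,219,.15); go(55,-75,300,.2); go(26,80,320,.3); st()
wheel("4",0.42)
```

```text
15.05 [ 0.6392 -0.1915  0.219 ] F [-0.3  0.2  0.4]
16.75 [ 0.6285 -0.0797  0.3189] F [-0.2 -0.7  0.3]
0 [(array([0.439]), np.float64(0.4)), (array([0.403]), np.float64(0.3))]
1 [(array([0.429]), np.float64(0.4)), (array([0.421]), np.float64(0.5))]
3 [(array([0.418]), np.float64(0.8)), (array([0.424]), np.float64(0.3))]
```

The wheel is at 0.42, inside the 0.33–0.52 window. Now I tip the pawl back from the pin's +y side, following it down.

Run:
```python
from h import *
go(26,205,310,.25); go(26,205,244,.15); st()
for y in (170,140,115,90,72): go(26,y,244,.08); st()
bot.dwell(.3)
go(26,110,244,.15); go(26,110,310,.2)
bot.move_straight(W(-80,230,400),rate=.3); bot.dwell(.3); st()
wheel("5",0.42)
a=cv2.imread("pics/side5.png"); b=cv2.imread("pics/scene5.png")
for n in("side","scene"): print(n,[pix(n,pinpos(q,45)*1e3) for q in (0,.1,.2)])
def crop(i,p,h=50): x,y=map(int,p); return cv2.resize(i[y-h:y+h,x-h:x+h],(400,400),interpolation=cv2.INTER_CUBIC)
cv2.imwrite("pics/home.png",np.clip(np.hstack([crop(a,(340,230)),crop(b,(290,225))])*1.3,0,255).astype(np.uint8))
```

```text
18.09 [0.6505 0.042  0.2447] F [0.2 0.4 0.4]
18.68 [0.6442 0.0085 0.2441] F [ 0.1 -0.2 -0.2]
19.21 [ 0.639  -0.0214  0.244 ] F [-0.6 -0.3 -0.3]
19.67 [ 0.6349 -0.0461  0.2441] F [0.  0.4 0.1]
20.12 [ 0.6306 -0.0707  0.2441] F [ 0.1 -0.5 -0. ]
20.5 [ 0.6275 -0.0886  0.2441] F [-0.1 -0.4  0.5]
22.74 [0.5501 0.0847 0.3994] F [-0.8 -0.1 -0.3]
0 [(array([0.445]), np.float64(0.4)), (array([0.403]), np.float64(0.4))]
1 [(array([0.418]), np.float64(0.6)), (array([0.42]), np.float64(0.4))]
3 [(array([0.419]), np.float64(0.8)), (array([0.421]), np.float64(0.3))]
side [array([349.1, 211.4]), array([348.6, 207.1]), array([348., 203.])]
scene [array([295.3, 213.1]), array([298.2, 209.5]), array([301.2, 206.1])]
```

View pics/home.png

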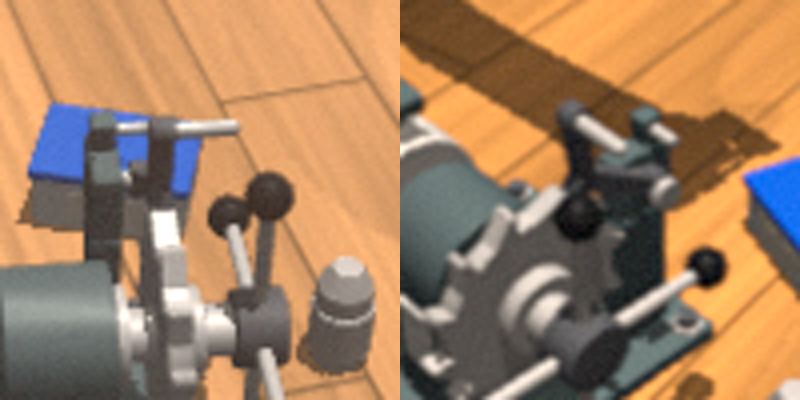

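The pin tip is at side (349.5,211.7) and scene (295.8,212), which means the pawl is home (q≈0). As a last check I compare the pin patch with the start picture and the bystanders before and after, then hand in.

Run:
```python
from h import *
for n,(x0,y0,x1,y1) in {"side":(325,205,353,216),"scene":(282,202,300,215)}.items():
    a=cv2.imread(f"pics/{n}0.png",0).astype(np.float32);b=cv2.imread(f"pics/{n}5.png",0).astype(np.float32)
    r=cv2.matchTemplate(b[y0-5:y1+5,x0-5:x1+5],a[y0:y1,x0:x1],cv2.TM_CCOEFF_NORMED); print(n,"pin shift",np.subtract(cv2.minMaxLoc(r)[3],5),r.max().round(3))
a=cv2.imread("pics/side0.png").astype(int);b=cv2.imread("pics/side5.png").astype(int)
d=np.abs(a-b).max(2)
for k,(x0,y0,x1,y1) in {"clamp":(245,342,385,392),"key":(380,298,425,340),"chuck":(368,243,388,275),"tub":(296,205,318,240)}.items(): print(k,(d[y0:y1,x0:x1]>40).mean().round(3))
st(); bot.job_done()
```

```text
side pin shift [0 0] 0.997
scene pin shift [0 0] 0.784
clamp 0.0
key 0.0
chuck 0.0
tub 0.0
22.84 [0.5501 0.0851 0.3997] F [0.6 0.3 0.1]
the job is handed in; nothing more can be done
```

The wheel is turned back one notch, the pawl is down in it again, and I handed the job in at about 23 s.

- **Method:** I located the jig from the two fixed cameras. With the gripper shut, I tipped the pawl over onto its stop by its pin. I then pushed the top ball back in two short pushes and tipped the pawl down again.
- **Wheel:** the last checks put it at about 0.42 rad, against an allowed 0.33–0.52. The individual ball readings ran from 0.40 to 0.445.
- **Pawl:** the pin matches its starting "fully home" picture with zero pixel shift in both views. The side view match is 0.997. The scene view match is weaker at 0.78, which I put down to shadow and the moved handle ball in that patch.
- **Rest of the bench:** clamp, key, chuck and tub show no change in the side view. The hand is well clear at 0.40 m and the wrist force is about zero.
- **Readings that disagreed:** after the first push, two of the side-view ball readings were off (0.25 and 0.50), probably because the gripper was near the balls. I ignored them, and all six readings agreed once the hand was away.

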